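Press the bush flush in the box cover

ROBOT

A 7-joint arm with a two-finger parallel gripper is mounted at the origin on the work surface. World frame = base frame: x ahead of the robot, y to its left, z up, the work surface at z = 0. Lengths are in m, angles in rad, forces in N, time in s.
With the tool pointing down it reaches from about 0.4 to 0.875 m from the base axis. Payload 6.5 kg.
Tool frame: the origin (TCP) lies between the finger pads; the fingertips stand 14 mm ahead of it and the grasp point (between the pads) lies 5 mm behind it; z points along the fingers, y is the line along which they close (so a half turn about z gives the same grasp; the last joint's range is limited). The gripper opens to 85 mm and grips with 20 to 120 N. Pads are 22 mm wide; open, the fingers measure 114 mm over their backs; the gripper's body (76 mm by 85 mm) begins 54 mm behind the grasp point. The pads swing forward as they close: fully open they stand 13 mm farther back than shut.
Start: joints at [1.071, 0.536, -0.004, 1.538, 0.003, 1.067, -0.071], TCP at [0.273, -0.59, 0.245] pointing down, gripper open.
Joint ranges: [-2.7, 2.7], [-0.37, 2.16], [-1.27, 1.26], [0.24, 2.4], [-1.31, 4.45], [0.19, 1.91], [-2.76, 2.76]. Speed limits (rad/s): [2.39, 2.39, 3.14, 3.14, 3.14, 3.14, 3.14].

INTERFACE

Orientations are given as [roll, pitch, yaw] about the fixed x, y, z axes, in that order (R = Rz(yaw) Ry(pitch) Rx(roll)).
In Python, from cell import get_state, get_image, job gives the robot as it stands.
- The arm moves only by the tool arm_command, never from a script. Its argument "motion" is a list of rows, each an object with "delta_pos": the shift along the tool's x, y, z in cm, a list of three; "rotation": the turn, a rotation vector about the tool's x, y, z in rad, a list of three; "gripper": the closure in counts, from 0 (fully open) to 255 (shut). In form: [{"delta_pos": [tx, ty, tz], "rotation": [ax, ay, az], "gripper": gripper}, ...]. A call has exactly 10 rows; each row is the pose to reach, as a shift and turn from the pose commanded when the call began, along the tool's axes at that moment; what a row does not reach only later rows make up. A row lasts 1/10 s, in which the tool goes at most 50 mm and 8.59 degrees, less where a joint would pass 70% of its speed; a pose out of reach is approached as far as the arm can. A call with a gripper value outside its range is refused whole. The fingers move at their own pace and stop on an object; the grip force is fixed at half the most. Time passes only in rows, so rows that repeat a pose let the fingers close, or fill a call up. It gives the time, the measured TCP pose, the force and the opening at its end, in the units of the state.
- get_state(): the state, without advancing time (a new reading comes with each control period).
- get_image(name): name is "side" or "top" or "wrist"; returns a dict with "pixels" (420x560x3 uint8, blue, green, red), "fx", "fy", "cx", "cy" (pixels), "k1" (the pictures are not rectified: a ray, as slopes to the right and down, at radius r is drawn at 1 + k1 r^2 times it, then the intrinsics apply), "extrinsics" (4x4, takes a point from world to camera coordinates). Camera axes: x right, y up, looking along -z (the intrinsics and any distortion apply to the point x, -y, -z); pixel columns grow to the right and rows downward; lengths in m; the calibration is good to about 2 mm. A picture is of the moment at which its call begins. There is no depth.
- job.job_done(): hands the job in, once; it reports no verdict.
The state is a dict: "t": time; "joint_pos": joint angles; "qd": joint speeds; "joint_efforts": joint torques, N m; "position": TCP position; "tcp_rot": TCP orientation; "force": force on the tool from outside, world axes, zero at the start; "moment": the same for the moment, N m; "gripper_width": finger opening in m.
Only numpy, scipy, OpenCV 4.12 (cv2) and the standard library are available. Lean on these libraries where they do the work, as an engineer would, in place of code of your own. Each camera call takes 0.05 s, during which the arm holds its last target. There are 200 camera calls.

TASK

Slide the single aluminium box cover that lies in front of the bench press along the bench into the press until its front edge is squarely against the press's back stop and its raised bush is centred under the ram. Only then pull the press's sprung lever down to its stop, so that the bush is pressed flush, let the lever return fully up and let go; leave the cover in the press, and leave the tape roll, the screwdriver and the wall box alone.

Things in the scene. Friction and masses are not known exactly. Their poses are not given: they have to be found in the camera images.
- press: (All sizes here and below are in mm.) Grey C-shaped bench press, fixed to the bench, yaw within 0.15 rad. Origin: on the bench surface on the ram's vertical axis. x points into the press, away from the robot, y to the left. Work slides in along +x on the bare bench. Column: x 60 to 125, y +-30, 200 high. Over-arm over the throat: x -25 to 125, y +-30, z 85 to 170
- ram_axis (a point): Centre of the ram's round steel foot (radius 24 mm) on its underside, with the lever up: 47 above the bench, straight above the origin of press (this point does not move). With the lever at its stop the foot is 26 above the bench
- back_stop (a point): Middle of the upper edge of the face of the press's back stop, a steel bar across the throat 100 mm wide (y) and 20 mm high; the face looks to the press's -x and lies 40 mm behind (+x of) the ram's axis
- cover_mid (a point): Centre (half-way up, 13 above the bench) of the loose aluminium box cover, a flat cast block 140 x 96 x 26 mm (x, y, z), 0.25 to 0.55 kg, too wide to grasp. Its +x end is the front that goes to the back stop; at the start x points away from the robot within about 0.35 rad
- cover_bush (a point): Point on the cover's top face (26 above the bench) on the axis of the bush: on the cover's centre line, 30 mm ahead (+x) of its centre, 40 mm from its front edge. It lies on the ram's axis when the front edge is against the back stop and the cover is centred across the press. Axes as the cover
- bush (a joint): How far the bush (brass, 22 mm diameter) has been pressed into the cover, in m: 0 = standing 8 mm proud of the top face, 0.008 = flush. Tight: about 12 N to move, and it stays where it is left
- lever (a joint): Angle of the press's lever in rad: 0 = up (rest), 0.95 = down at its hard stop. A spring with a damper brings it back up by itself when released: 2.5 N at the ball when up, 6.5 N at the stop, plus about 2 N while the bush is pressed and 2 N per rad/s of damping. The ram follows it, 22 mm per rad
- lever_pivot (a point): Axis of the lever, on the right (-y) side of the press's over-arm: 53 mm to the right of the ram axis, 135 mm above the bench. The lever swings in the upright plane through this point along the press's y axis (hinge axis = press x axis)
- lever_ball (a point): Centre of the black ball (36 mm diameter) on the lever's end, 170 mm from lever_pivot, to the right (-y) of the press. At lever angle q it lies 170*cos(0.6 - q) to the right of the pivot and 170*sin(0.6 - q) above it: about 231 above the bench when up, 77 at the stop. A steel bar of 12 diameter leads from the ball to the pivot
- tape_roll: Bystander: cream roll of tape lying flat, 104 mm outside diameter, 48 mm high; origin at the centre of its underside
- screwdriver: Bystander: red-handled screwdriver lying on the bench, about 200 mm long, along its x axis
- wall_box: Bystander: open orange wall box, 75 x 75 x 45 mm high; origin at the centre of its underside
Mind the look-alikes: they are no part of the job. What is shaped like the part that bears cover_mid but orange or pink is not meant.

How it is judged:
By the outcome, as a careful person would: the job done as asked, in the order asked, and still so for the second after the job is handed in, with the robot touching nothing.
It also fails if it takes over 72 s, if anything falls off the work surface, if the arm or the gripper's body presses on something with over 40 N, if the wrist force passes 120 N, or if a joint passes its speed limit or range.

## Working session

There is one attempt and no reset: what is moved stays moved. The work goes in short steps, Python scripts to look and compute and a tool call to move; the robot and the scene stay as the last step left them, time stands still between calls to the robot, and variables do not carry over. Pictures are saved under pics/ and viewed, on a budget of 10 in all, crops included, one or two more only if the job needs it, and the job is handed in when it is done.

Besides the shell and the picture viewer there is one more tool, called after ">>>" as name(argument=value, ...), one argument or row to a line, values as JSON. arm_command: Moves the arm, as the interface text tells. Its arguments: {"type":"object","properties":{"motion":{"type":"array","items":{"type":"object","properties":{"delta_pos":{"type":"array","items":{"type":"number"}},"rotation":{"type":"array","items":{"type":"number"}},"gripper":{"type":"number"}}}}},"required":["motion"]}

```bash
ls; mkdir -p pics; cat > h.py <<'E'
import numpy as np, cv2
from cell import get_state, get_image, job
def ray(im,u,v):
    K=np.array([[im['fx'],0,im['cx']],[0,im['fy'],im['cy']],[0,0,1.]])
    p=cv2.undistortPoints(np.array([[[u,v]]],float),K,np.array([im['k1'],0,0,0.]))[0,0]
    E=np.array(im['extrinsics']);R=E[:3,:3]
    return -R.T@E[:3,3], R.T@np.array([p[0],-p[1],-1])
def plane(im,u,v,z):
    o,d=ray(im,u,v); return o+d*(z-o[2])/d[2]
def proj(im,P):
    E=np.array(im['extrinsics']);c=E[:3,:3]@np.array(P)+E[:3,3]
    x,y=c[0]/-c[2],-c[1]/-c[2];s=1+im['k1']*(x*x+y*y)
    return im['fx']*x*s+im['cx'],im['fy']*y*s+im['cy']
def tri(im1,p1,im2,p2):
    o1,d1=ray(im1,*p1);o2,d2=ray(im2,*p2)
    s=np.linalg.lstsq(np.c_[d1,-d2],o2-o1,rcond=None)[0]
    a,b=o1+s[0]*d1,o2+s[1]*d2
    return (a+b)/2,np.linalg.norm(a-b)
E
python3 - <<'E'
from h import *
import pickle
print(get_state())
I={n:get_image(n) for n in('side','top','wrist')}
pickle.dump(I,open('i0.pkl','wb'))
for n in I:
    cv2.imwrite(f'pics/{n}0.png',I[n]['pixels']); print(n,I[n]['fx'],I[n]['k1'],ray(I[n],280,210))
E
```

```text
pics
{'t': 0.0, 'joint_pos': array([ 1.0708037 ,  0.53718212, -0.00442098,  1.53890224,  0.00259977,
        1.06731204, -0.07119702]), 'qd': array([-2.38401207e-03, -1.62212223e-03,  7.82829233e-04, -5.84141415e-04,
        1.22602344e-03, -1.63052765e-03, -5.44209936e-05]), 'joint_efforts': array([-7.05389812e-05, -5.83420694e+01,  1.04845393e+00, -2.59102982e+01,
        1.22612121e-02,  9.60964069e-03,  2.92133507e-05]), 'position': array([ 0.27291388, -0.58923644,  0.24439156]), 'tcp_rot': array([-3.13980007e+00,  1.40490194e-04,  4.33852461e-01]), 'force': array([-0.15532963, -0.37199853, -0.38098759]), 'moment': array([ 0.00184659,  0.02618914, -0.0054991 ]), 'gripper_width': 0.08503769436822932}
side 489.2850952699464 0.048055774493805534 (array([-0.05384882,  0.81320584,  1.19869865]), array([ 0.32694682, -0.58871644, -0.73939889]))
top 451.31321078096727 -0.11742239567475092 (array([ 0.17830399, -0.01872955,  1.55916352]), array([ 0.17339194,  0.00493633, -0.98487443]))
wrist 358.14667413353646 -0.09557880665687589 (array([ 0.34217586, -0.55708974,  0.37371145]), array([-0.28813788, -0.12474513, -0.94962646]))
```

View pics/top0.png

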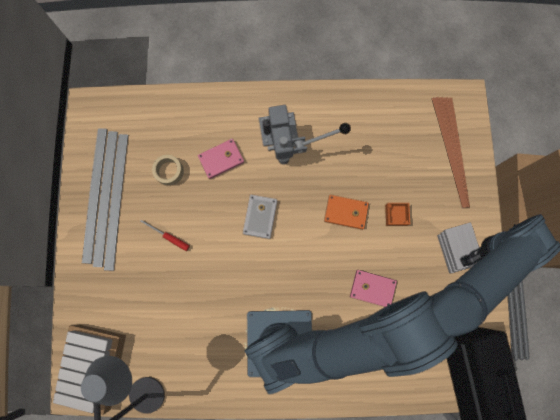

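View pics/side0.png

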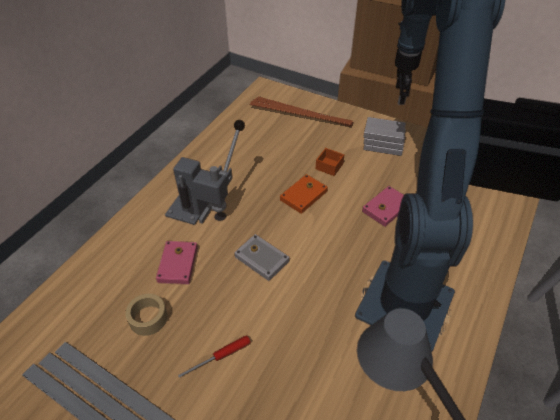

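The top view shows the grey cover at (261,217) with its bush at (262,208), the press at (283,133) and the ball at (345,128). In the side view the cover is at (262,257). Candidates for the cover in the top view: pink (221,158) and (374,288), orange (347,212), the grey stack (460,248), and the single grey one (261,217). Only the last is aluminium, single and in front of the press. I'll measure it and confirm in a crop.

```bash
python3 - <<'E'
from h import *
import pickle
I=pickle.load(open('i0.pkl','rb'))
def blob(n,box,f,z):
    im=I[n];x0,y0,x1,y1=box;p=cv2.cvtColor(im['pixels'],cv2.COLOR_BGR2HSV)
    m=np.zeros(p.shape[:2],np.uint8);m[y0:y1,x0:x1]=(f(p[y0:y1,x0:x1].astype(int))*255)
    m=cv2.morphologyEx(m,cv2.MORPH_CLOSE,np.ones((5,5)))
    c=max(cv2.findContours(m,cv2.RETR_EXTERNAL,cv2.CHAIN_APPROX_NONE)[0],key=cv2.contourArea)
    w=np.array([plane(im,u+0.,v+0.,z)[:2]*1000 for u,v in c[:,0]],np.float32)
    r=cv2.minAreaRect(w);M=cv2.moments(c)
    print(n,r,'area',cv2.contourArea(c),'cen',M['m10']/M['m00'],M['m01']/M['m00'])
    return m
grey=lambda h:(h[...,1]<70)&(h[...,2]>90)
m1=blob('top',(235,188,288,246),grey,.026)
m2=blob('side',(228,228,298,284),grey,.026)
dark=lambda h:(h[...,2]<45)
a=blob('top',(330,115,360,140),dark,.231)
b=blob('side',(228,115,250,136),dark,.231)
t=I['top']['pixels'];A=cv2.resize(t[90:250,210:370],(560,560),interpolation=3)
B=cv2.resize(I['side']['pixels'][110:290,150:310],(240*2//2,270))
cv2.imwrite('pics/crop.png',A)
E
```

```text
top ((428.46368408203125, 59.00000762939453), (99.67597961425781, 142.84556579589844), 78.94792938232422) area 1114.0 cen 259.76346499102334 216.22950329144223
side ((423.8227233886719, 69.58203125), (105.06031036376953, 146.97744750976562), 78.77130126953125) area 1247.0 cen 260.6015771184175 256.18083400160384
top ((666.5580444335938, -216.83018493652344), (28.34480857849121, 26.260652542114258), 89.09374237060547) area 58.0 cen 344.4741379310345 128.0948275862069
side ((664.2896118164062, -213.9974822998047), (25.45414924621582, 41.48058319091797), 31.742380142211914) area 56.5 cen 238.97640117994098 124.96755162241887
```

View pics/crop.png

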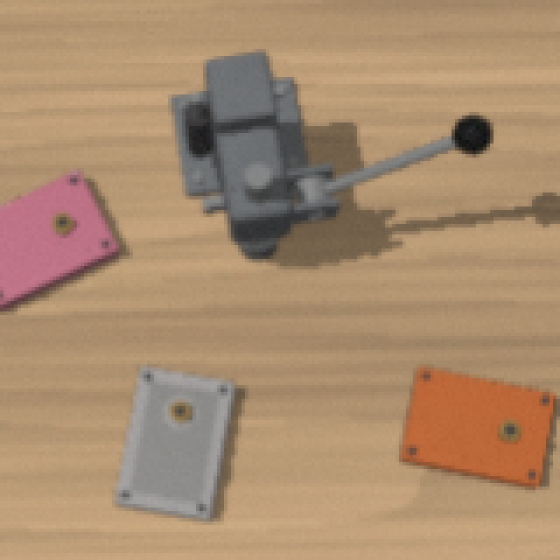

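```bash
python3 - <<'E'
from h import *
import pickle
I=pickle.load(open('i0.pkl','rb'));T=I['top'];S=I['side']
print('ball',tri(T,(344.5,128.1),S,(239,125)))
c=lambda u,v:(210+(u+.5)/3.5-.5,90+(v+.5)/3.5-.5)
for n,u,v,z in [('colFL',217,130,.2),('colFR',275,118,.2),('colBL',207,60,.2),('colBR',265,52,.2),('armFL',236,222,.17),('armFR',293,206,.17),('stopL',205,205,.02),('stopR',335,208,.02),('bush',181,411,.034),('h1',147,377,.026),('h2',224,389,.026),('h3',124,496,.026),('h4',202,509,.026),('footmid',262,258,.047)]:
    print(n,plane(T,*c(u,v),z).round(4))
A=cv2.resize(S['pixels'][105:285,150:330],(600,600),interpolation=3);cv2.imwrite('pics/crop2.png',A)
E
```

```text
ball (array([ 0.66711594, -0.21749671,  0.22749263]), np.float64(0.0007495643686463988))
colFL [0.6864 0.0098 0.2   ]
colFR [ 0.6968 -0.0431  0.2   ]
colBL [0.7547 0.018  0.2   ]
colBR [ 0.7613 -0.0354  0.2   ]
armFL [ 0.6082 -0.0057  0.17  ]
armFR [ 0.6224 -0.0582  0.17  ]
stopL [0.6733 0.0269 0.02  ]
stopR [ 0.6674 -0.1051  0.02  ]
bush [0.4583 0.0528 0.034 ]
h1 [0.4947 0.0866 0.026 ]
h2 [0.481  0.0104 0.026 ]
h3 [0.3762 0.11   0.026 ]
h4 [0.3621 0.0337 0.026 ]
footmid [ 0.6085 -0.0297  0.047 ]
```

View pics/crop2.png

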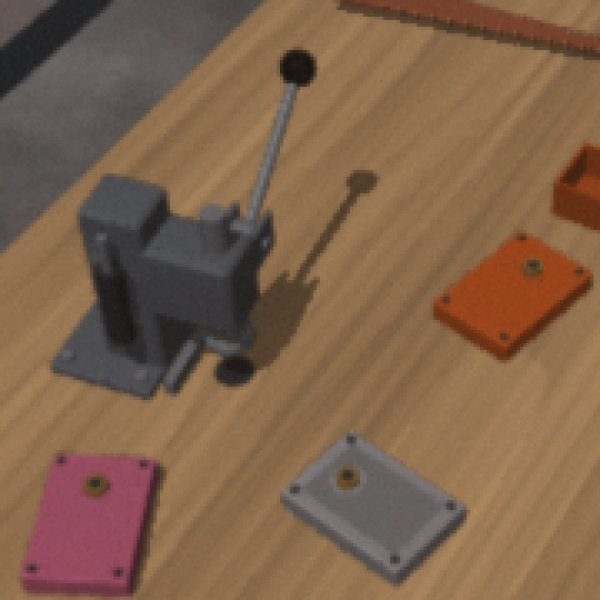

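The crop shows the single grey cover at (375,505) in the enlargement, with its brass bush at (347,477) toward the press. The ball is at (298,68) and the left end of the back stop at about (180,370). The cover's four-hole rectangle and size fit, so this is the target. Next I go to a viewing pose with the wrist camera on the robot side, facing the press.

>>> arm_command(
  motion=[
    {"delta_pos": [2, -2.3, 0.1], "rotation": [0, 0, -0.1], "gripper": 0},
    {"delta_pos": [4.5, -5, 0.3], "rotation": [0, 0, -0.22], "gripper": 0},
    {"delta_pos": [7, -8, 0.5], "rotation": [0, 0, -0.36], "gripper": 0},
    {"delta_pos": [9.5, -10.7, 0.6], "rotation": [0, 0, -0.5], "gripper": 0},
    {"delta_pos": [12, -13.5, 0.8], "rotation": [0, 0, -0.64], "gripper": 0},
    {"delta_pos": [14.5, -16.3, 0.9], "rotation": [0, 0, -0.78], "gripper": 0},
    {"delta_pos": [17, -19.2, 1], "rotation": [0, 0, -0.92], "gripper": 0},
    {"delta_pos": [19.5, -22, 1.2], "rotation": [0, 0, -1.06], "gripper": 0},
    {"delta_pos": [22, -24.8, 1.3], "rotation": [0, 0, -1.2], "gripper": 0},
    {"delta_pos": [24.5, -27.6, 1.4], "rotation": [0, 0, -1.34], "gripper": 0},
  ],
)

```text
t: 1.15
position: [0.3795, -0.2349, 0.2312]
tcp_rot: [-3.141, 0.0, 1.78]
force: [1.0, -0.6, 0.1]
gripper_width: 0.0853
```

```bash
cat >> h.py <<'E'
def mv(xyz,yaw,s=None):
    from scipy.spatial.transform import Rotation as R
    s=s or get_state()
    C=R.from_euler('xyz',s['tcp_rot']);G=R.from_euler('xyz',[np.pi,0,yaw])
    print('t',round(s['t'],2),'pos',s['position'].round(4),'rpy',s['tcp_rot'].round(3),'F',s['force'].round(1),'w',round(s['gripper_width'],3))
    print('delta cm',(C.inv().apply(np.array(xyz)-s['position'])*100).round(2),'rot',(C.inv()*G).as_rotvec().round(3))
E
python3 -c "
from h import *
print(get_state()['joint_pos'].round(2));mv([.45,0,.22],np.pi)"
```

```text
[ 0.83  0.24 -0.43  2.05  0.13  0.88  0.54]
t 1.15 pos [ 0.3795 -0.2349  0.2312] rpy [-3.141  0.     1.78 ] F [ 1.  -0.6  0.1] w 0.085
delta cm [21.52 11.76  1.12] rot [-0.    -0.    -1.362]
```

>>> arm_command(
  motion=[
    {"delta_pos": [2.2, 1.2, 0.1], "rotation": [0, 0, -0.14], "gripper": 0},
    {"delta_pos": [4.4, 2.4, 0.2], "rotation": [0, 0, -0.28], "gripper": 0},
    {"delta_pos": [6.6, 3.6, 0.4], "rotation": [0, 0, -0.42], "gripper": 0},
    {"delta_pos": [8.8, 4.8, 0.5], "rotation": [0, 0, -0.56], "gripper": 0},
    {"delta_pos": [11, 6, 0.6], "rotation": [0, 0, -0.7], "gripper": 0},
    {"delta_pos": [13.2, 7.2, 0.7], "rotation": [0, 0, -0.84], "gripper": 0},
    {"delta_pos": [15.4, 8.4, 0.8], "rotation": [0, 0, -0.98], "gripper": 0},
    {"delta_pos": [17.6, 9.6, 0.9], "rotation": [0, 0, -1.12], "gripper": 0},
    {"delta_pos": [19.8, 10.8, 1], "rotation": [0, 0, -1.25], "gripper": 0},
    {"delta_pos": [21.5, 11.8, 1.1], "rotation": [0, 0, -1.36], "gripper": 0},
  ],
)

```text
t: 2.15
position: [0.4519, -0.0005, 0.2203]
tcp_rot: [3.141, 0.0, 3.14]
force: [-0.4, -0.7, -0.2]
gripper_width: 0.0852
```

>>> arm_command(
  motion=[
    {"delta_pos": [0, 0, 0], "rotation": [0, 0, 0], "gripper": 0},
    {"delta_pos": [0, 0, 0], "rotation": [0, 0, 0], "gripper": 90},
    {"delta_pos": [0, 0, 0], "rotation": [0, 0, 0], "gripper": 90},
    {"delta_pos": [0, 0, 0], "rotation": [0, 0, 0], "gripper": 90},
    {"delta_pos": [0, 0, 0], "rotation": [0, 0, 0], "gripper": 90},
    {"delta_pos": [0, 0, 0], "rotation": [0, 0, 0], "gripper": 90},
    {"delta_pos": [0, 0, 0], "rotation": [0, 0, 0], "gripper": 90},
    {"delta_pos": [0, 0, 0], "rotation": [0, 0, 0], "gripper": 90},
    {"delta_pos": [0, 0, 0], "rotation": [0, 0, 0], "gripper": 90},
    {"delta_pos": [0, 0, 0], "rotation": [0, 0, 0], "gripper": 90},
  ],
)

```text
t: 3.15
position: [0.4517, -0.0019, 0.2203]
tcp_rot: [3.142, -0.0, 3.134]
force: [0.7, 0.3, -0.3]
gripper_width: 0.055
```

```bash
python3 - <<'E'
from h import *
import pickle
s=get_state();print(s['joint_pos'].round(2));mv([.45,0,.22],np.pi,s)
I={'wrist':get_image('wrist')};pickle.dump(I,open('i1.pkl','wb'))
cv2.imwrite('pics/wrist1.png',cv2.resize(I['wrist']['pixels'],(800,600),interpolation=3))
E
```

```text
[ 0.57  0.33 -0.78  2.03  0.3   0.89  1.19]
t 3.15 pos [ 0.4517 -0.0019  0.2203] rpy [ 3.142 -0.     3.134] F [ 0.7  0.3 -0.3] w 0.055
delta cm [0.17 0.19 0.03] rot [ 0.    -0.    -0.008]
```

View pics/wrist1.png

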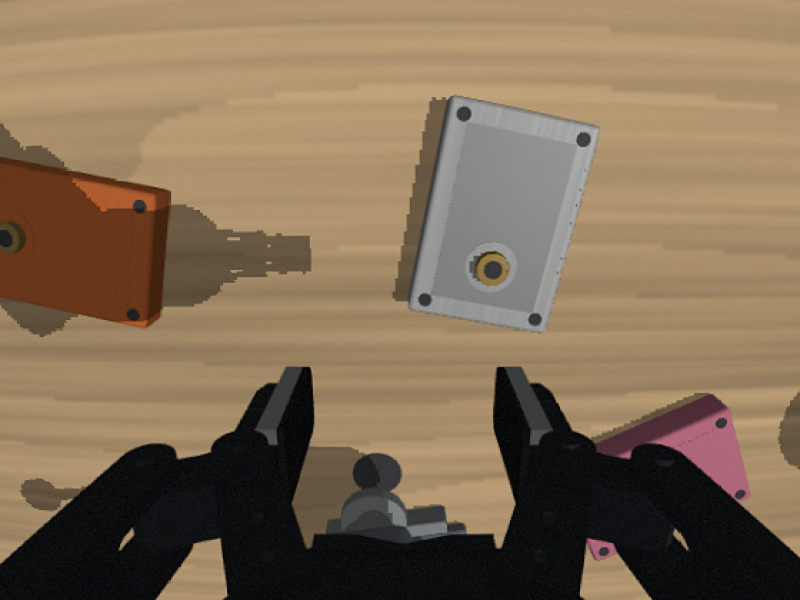

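The wrist view shows the cover's corners and its bush at (491,269), but the gripper hides the press. I'll turn the tool a quarter turn so the camera sees the press to one side.

>>> arm_command(
  motion=[
    {"delta_pos": [-0.5, -0.8, 0], "rotation": [0, 0, 0.14], "gripper": 90},
    {"delta_pos": [-1, -1.6, 0], "rotation": [0, 0, 0.29], "gripper": 90},
    {"delta_pos": [-1.5, -2.4, 0], "rotation": [0, 0, 0.44], "gripper": 90},
    {"delta_pos": [-2, -3.2, 0], "rotation": [0, 0, 0.59], "gripper": 90},
    {"delta_pos": [-2.5, -4, 0], "rotation": [0, 0, 0.74], "gripper": 90},
    {"delta_pos": [-3, -5, 0], "rotation": [0, 0, 0.89], "gripper": 90},
    {"delta_pos": [-3.5, -6, 0], "rotation": [0, 0, 1.04], "gripper": 90},
    {"delta_pos": [-4, -7, 0], "rotation": [0, 0, 1.19], "gripper": 90},
    {"delta_pos": [-4.5, -7.5, 0], "rotation": [0, 0, 1.33], "gripper": 90},
    {"delta_pos": [-5, -8, 0], "rotation": [0, 0, 1.44], "gripper": 90},
  ],
)

```text
t: 4.2
position: [0.5013, -0.0827, 0.2202]
tcp_rot: [-3.141, 0.0, 1.688]
force: [0.1, 0.6, -0.4]
gripper_width: 0.0555
```

```bash
python3 - <<'E'
from h import *
import pickle
get_image('wrist');get_image('wrist')
s=get_state();mv([.45,0,.22],np.pi,s)
I={'wrist':get_image('wrist')};pickle.dump(I,open('i2.pkl','wb'))
cv2.imwrite('pics/wrist2.png',cv2.resize(I['wrist']['pixels'],(800,600),interpolation=3))
E
```

```text
t 4.3 pos [ 0.5016 -0.083   0.2203] rpy [3.141 0.    1.692] F [-0.3 -0.1  0.5] w 0.055
delta cm [ 8.86 -4.12  0.02] rot [ 0.00e+00  1.00e-03 -1.45e+00]
```

View pics/wrist2.png

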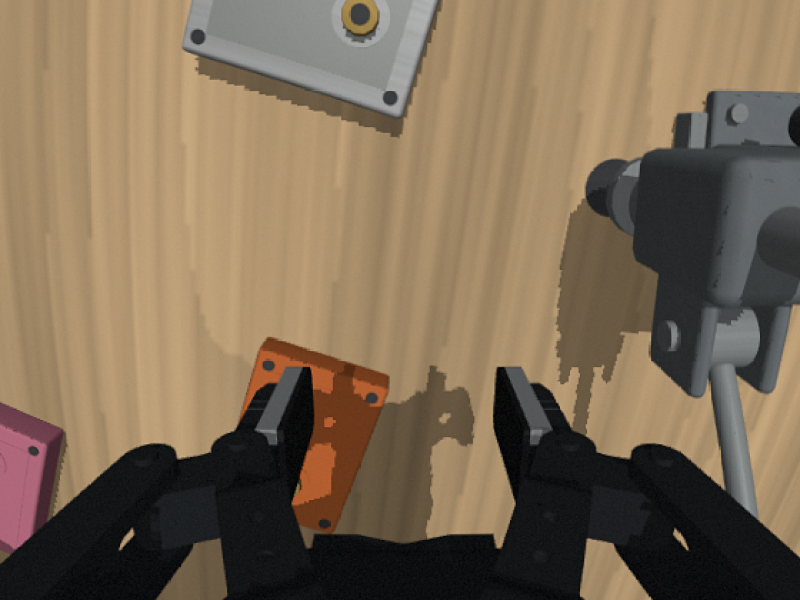

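```bash
python3 - <<'E'
from h import *
import pickle
W=pickle.load(open('i2.pkl','rb'))['wrist'];V=pickle.load(open('i1.pkl','rb'))['wrist']
f=lambda u,v:((u+.5)*.7-.5,(v+.5)*.7-.5)
print('cam',ray(W,280,210)[0])
for n,u,v,z in [('discL',585,187,0),('discT',607,159,0),('discB',605,216,0),('footL',605,200,.047),('armBotL',641,160,.085),('armBotR',635,250,.085),('armTopL',727,170,.17),('armTopR',710,290,.17),('stopTL',677,113,.02),('stopTR?',675,145,.02),('stopend',692,113,.02),('bushbase',359,23,.026),('bushtop',360,14,.034)]:
    print(n,plane(W,*f(u,v),z).round(4))
print('cover from i1')
P=[]
for n,u,v,z in [('rl',463,113.5,.026),('rr',583,139,.026),('fl',425,299,.026),('fr',534.5,319.5,.026),('bush',492,269,.034)]:
    p=plane(V,*f(u,v),z);P.append(p);print(n,p.round(4))
P=np.array(P)
print('mean holes',P[:4].mean(0).round(4),'yaw',np.arctan2(*(P[2:4].mean(0)-P[:2].mean(0))[1::-1]),'yaw2',[np.arctan2(-(b-a)[0],(b-a)[1]) for a,b in((P[1],P[0]),(P[3],P[2]))])
g=cv2.cvtColor(W['pixels'],cv2.COLOR_BGR2GRAY)
E
```

```text
cam [ 0.49278392 -0.00718328  0.34945746]
discL [ 0.6204 -0.0261  0.    ]
discT [ 0.6316 -0.0056  0.    ]
discB [ 0.6388 -0.0438  0.    ]
footL [ 0.617  -0.0295  0.047 ]
armBotL [ 0.6159 -0.0039  0.085 ]
armBotR [ 0.6241 -0.0507  0.085 ]
armTopL [ 0.6093 -0.0035  0.17  ]
armTopR [ 0.6157 -0.0481  0.17  ]
stopTL [0.6631 0.0292 0.02  ]
stopTR? [0.6666 0.0096 0.02  ]
stopend [0.6731 0.0308 0.02  ]
bushbase [0.4597 0.0526 0.026 ]
bushtop [0.4605 0.056  0.034 ]
cover from i1
rl [0.3649 0.0356 0.026 ]
rr [0.3795 0.1105 0.026 ]
fl [0.4827 0.013  0.026 ]
fr [0.498  0.0874 0.026 ]
bush [0.4603 0.0554 0.034 ]
mean holes [0.4313 0.0616 0.026 ] yaw -0.19099470378710745 yaw2 [np.float64(2.9481725654662556), np.float64(2.938906659332411)]
```

From the wrist view I get these positions, and the estimates agree within a few mm:
- **Cover:** centre (0.431, 0.062), yaw -0.19. The bush check agrees within 1 mm.
- **Press:** origin about (0.641, -0.025), yaw about 0.14. The ball, the foot, the arm's front edges and the stop's left end all agree.

The cover is about 115 mm to the left of the press axis. First I push its left side onto the axis while turning it.

>>> arm_command(
  motion=[
    {"delta_pos": [3, -0.4, 0], "rotation": [0, 0, 0.04], "gripper": 90},
    {"delta_pos": [7, -0.9, 0], "rotation": [0, 0, 0.1], "gripper": 90},
    {"delta_pos": [11.5, -1.4, 0], "rotation": [0, 0, 0.16], "gripper": 90},
    {"delta_pos": [16, -2, 0], "rotation": [0, 0, 0.22], "gripper": 90},
    {"delta_pos": [20, -2.5, 0], "rotation": [0, 0, 0.28], "gripper": 90},
    {"delta_pos": [22.6, -2.8, 1], "rotation": [0, 0, 0.31], "gripper": 90},
    {"delta_pos": [22.6, -2.8, 5], "rotation": [0, 0, 0.31], "gripper": 90},
    {"delta_pos": [22.6, -2.8, 9], "rotation": [0, 0, 0.31], "gripper": 90},
    {"delta_pos": [22.6, -2.8, 12.5], "rotation": [0, 0, 0.31], "gripper": 90},
    {"delta_pos": [22.6, -2.8, 14.5], "rotation": [0, 0, 0.31], "gripper": 90},
  ],
)

```text
t: 5.35
position: [0.4436, 0.1384, 0.0729]
tcp_rot: [-3.138, 0.001, 1.388]
force: [0.3, 0.7, -0.3]
gripper_width: 0.055
```

```bash
python3 -c "
from h import *
mv([.446,.138,.02],1.38)
mv([.4425,.1195,.02],1.38);mv([.4398,.0062,.02],1.711)"
```

```text
t 5.35 pos [0.4436 0.1384 0.0729] rpy [-3.138e+00  1.000e-03  1.388e+00] F [ 0.3  0.7 -0.3] w 0.055
delta cm [0.01 0.26 5.29] rot [-0.003  0.001  0.008]
t 5.35 pos [0.4436 0.1384 0.0729] rpy [-3.138e+00  1.000e-03  1.388e+00] F [ 0.3  0.7 -0.3] w 0.055
delta cm [-1.88  0.25  5.29] rot [-0.003  0.001  0.008]
t 5.35 pos [0.4436 0.1384 0.0729] rpy [-3.138e+00  1.000e-03  1.388e+00] F [ 0.3  0.7 -0.3] w 0.055
delta cm [-13.07   2.05   5.3 ] rot [-0.003  0.001 -0.323]
```

>>> arm_command(
  motion=[
    {"delta_pos": [0, 0.2, 1.5], "rotation": [0, 0, 0], "gripper": 90},
    {"delta_pos": [0, 0.2, 3], "rotation": [0, 0, 0], "gripper": 90},
    {"delta_pos": [0, 0.2, 4.2], "rotation": [0, 0, 0], "gripper": 90},
    {"delta_pos": [0, 0.2, 5], "rotation": [0, 0, 0], "gripper": 90},
    {"delta_pos": [0, 0.2, 5.3], "rotation": [0, 0, 0], "gripper": 90},
    {"delta_pos": [0, 0.2, 5.3], "rotation": [0, 0, 0], "gripper": 90},
    {"delta_pos": [-0.5, 0.2, 5.3], "rotation": [0, 0, 0], "gripper": 90},
    {"delta_pos": [-1, 0.2, 5.3], "rotation": [0, 0, 0], "gripper": 90},
    {"delta_pos": [-1.4, 0.2, 5.3], "rotation": [0, 0, 0], "gripper": 90},
    {"delta_pos": [-1.6, 0.2, 5.3], "rotation": [0, 0, 0], "gripper": 90},
  ],
)

```text
t: 6.35
position: [0.4446, 0.1215, 0.0225]
tcp_rot: [3.141, 0.0, 1.383]
force: [0.0, -0.1, 0.3]
gripper_width: 0.0551
```

```bash
python3 -c "
from h import *
mv([.4398,.0062,.02],1.711)"
```

```text
t 6.35 pos [0.4446 0.1215 0.0225] rpy [3.141 0.    1.383] F [ 0.  -0.1  0.3] w 0.055
delta cm [-11.42   1.68   0.25] rot [ 0.     0.    -0.328]
```

>>> arm_command(
  motion=[
    {"delta_pos": [-0.5, 0, 0], "rotation": [0, 0, 0], "gripper": 90},
    {"delta_pos": [-1, 0.1, 0.1], "rotation": [0, 0, -0.02], "gripper": 90},
    {"delta_pos": [-1.6, 0.2, 0.1], "rotation": [0, 0, -0.04], "gripper": 90},
    {"delta_pos": [-2.2, 0.3, 0.2], "rotation": [0, 0, -0.06], "gripper": 90},
    {"delta_pos": [-2.8, 0.4, 0.2], "rotation": [0, 0, -0.08], "gripper": 90},
    {"delta_pos": [-3.4, 0.5, 0.2], "rotation": [0, 0, -0.1], "gripper": 90},
    {"delta_pos": [-4, 0.6, 0.2], "rotation": [0, 0, -0.12], "gripper": 90},
    {"delta_pos": [-4.6, 0.7, 0.2], "rotation": [0, 0, -0.14], "gripper": 90},
    {"delta_pos": [-5.2, 0.8, 0.2], "rotation": [0, 0, -0.16], "gripper": 90},
    {"delta_pos": [-5.7, 0.85, 0.2], "rotation": [0, 0, -0.175], "gripper": 90},
  ],
)

```text
t: 7.35
position: [0.4428, 0.0661, 0.0206]
tcp_rot: [3.14, -0.002, 1.562]
force: [-1.1, 5.0, 3.5]
gripper_width: 0.055
```

```bash
python3 - <<'E'
from h import *
import pickle
mv([.4398,.0062,.02],1.711)
I={n:get_image(n) for n in('wrist','top')};pickle.dump(I,open('i3.pkl','wb'))
cv2.imwrite('pics/wrist3.png',I['wrist']['pixels'])
E
```

```text
t 7.35 pos [0.4428 0.0661 0.0206] rpy [ 3.140e+00 -2.000e-03  1.562e+00] F [-1.1  5.   3.5] w 0.055
delta cm [-5.99 -0.25  0.05] rot [ 0.002 -0.002 -0.149]
```

View pics/wrist3.png

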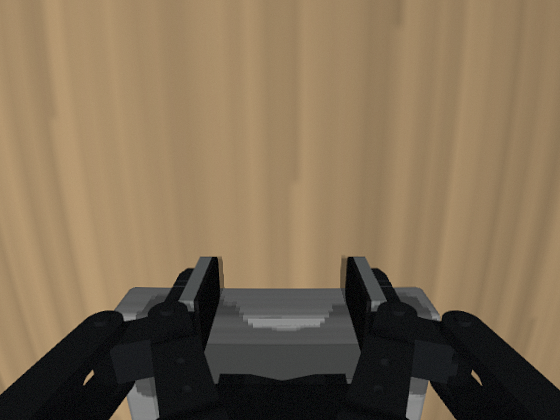

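The cover lies flush and centred against both fingers, spanning columns 118–440 with its edge horizontal. I continue the push.

>>> arm_command(
  motion=[
    {"delta_pos": [-0.6, 0, 0], "rotation": [0, 0, -0.015], "gripper": 90},
    {"delta_pos": [-1.2, -0.05, 0], "rotation": [0, 0, -0.03], "gripper": 90},
    {"delta_pos": [-1.8, -0.1, 0], "rotation": [0, 0, -0.045], "gripper": 90},
    {"delta_pos": [-2.4, -0.1, 0], "rotation": [0, 0, -0.06], "gripper": 90},
    {"delta_pos": [-3, -0.1, 0], "rotation": [0, 0, -0.075], "gripper": 90},
    {"delta_pos": [-3.6, -0.15, 0], "rotation": [0, 0, -0.09], "gripper": 90},
    {"delta_pos": [-4.2, -0.2, 0], "rotation": [0, 0, -0.105], "gripper": 90},
    {"delta_pos": [-4.8, -0.2, 0], "rotation": [0, 0, -0.12], "gripper": 90},
    {"delta_pos": [-5.2, -0.2, 0], "rotation": [0, 0, -0.135], "gripper": 90},
    {"delta_pos": [-5.5, -0.25, 0], "rotation": [0, 0, -0.15], "gripper": 90},
  ],
)

```text
t: 8.45
position: [0.4393, 0.0106, 0.0204]
tcp_rot: [3.141, -0.001, 1.711]
force: [-0.6, 6.8, 4.5]
gripper_width: 0.0552
```

```bash
python3 - <<'E'
from h import *
mv([.4398,.0062,.02],1.711)
E
```

```text
t 8.45 pos [0.4393 0.0106 0.0204] rpy [ 3.141e+00 -1.000e-03  1.711e+00] F [-0.6  6.8  4.5] w 0.055
delta cm [-0.44 -0.01  0.04] rot [ 0.001 -0.001 -0.   ]
```

>>> arm_command(
  motion=[
    {"delta_pos": [-0.4, 0, 0], "rotation": [0, 0, 0], "gripper": 90},
    {"delta_pos": [-0.4, 0, 0], "rotation": [0, 0, 0], "gripper": 90},
    {"delta_pos": [0.8, 0, 0], "rotation": [0, 0, 0], "gripper": 90},
    {"delta_pos": [2.5, 0, -1], "rotation": [0, 0, 0], "gripper": 90},
    {"delta_pos": [2.5, 0, -5], "rotation": [0, 0, 0], "gripper": 90},
    {"delta_pos": [1.5, 1, -9], "rotation": [0, 0, 0], "gripper": 90},
    {"delta_pos": [-1.5, 2.5, -13], "rotation": [0, 0, 0], "gripper": 90},
    {"delta_pos": [-4.5, 4, -17], "rotation": [0, 0, 0], "gripper": 90},
    {"delta_pos": [-7.4, 5, -20], "rotation": [0, 0, 0], "gripper": 90},
    {"delta_pos": [-7.4, 5, -20], "rotation": [0, 0, 0], "gripper": 90},
  ],
)

```text
t: 9.45
position: [0.5029, -0.0599, 0.225]
tcp_rot: [3.133, 0.004, 1.703]
force: [-0.0, 0.2, -1.0]
gripper_width: 0.0553
```

```bash
python3 - <<'E'
from h import *
import pickle
get_image('wrist');get_image('wrist')
mv([.44,0,.02],np.pi)
I={n:get_image(n) for n in('wrist','top')};pickle.dump(I,open('i4.pkl','wb'))
cv2.imwrite('pics/wrist4.png',cv2.resize(I['wrist']['pixels'],(800,600),interpolation=3))
E
```

```text
t 9.55 pos [ 0.4988 -0.056   0.221 ] rpy [3.141 0.    1.708] F [-0.7  1.2 -2. ] w 0.055
delta cm [ 6.37 -5.07 20.09] rot [ 0.000e+00  1.000e-03 -1.433e+00]
```

View pics/wrist4.png

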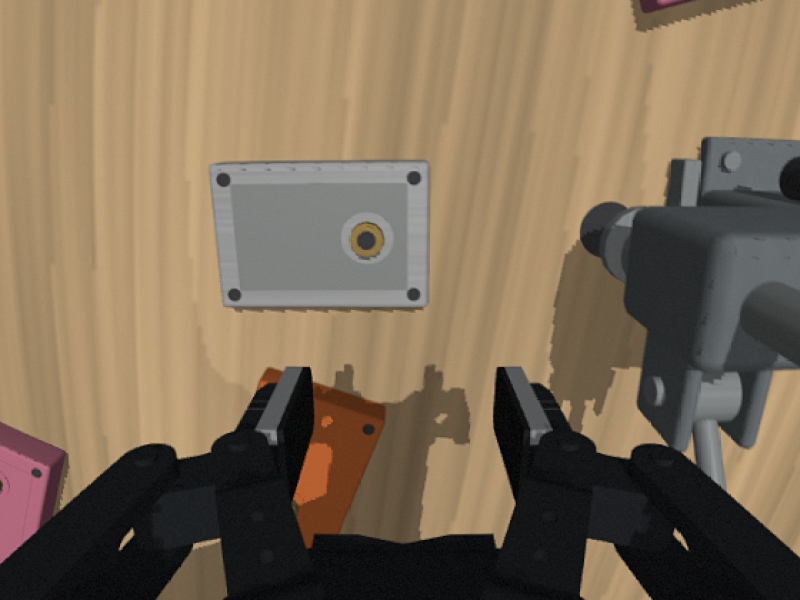

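```bash
python3 - <<'E'
from h import *
import pickle
W=pickle.load(open('i4.pkl','rb'))['wrist']
f=lambda u,v:((u+.5)*.7-.5,(v+.5)*.7-.5)
O=np.array([.641,-.025]);c,s=np.cos(.14),np.sin(.14);R=np.array([[c,-s],[s,c]])
D={}
for n,u,v,z in [('rl',223.5,180,.026),('rr',234.5,295,.026),('fl',413.5,178,.026),('fr',413.5,294,.026),('bush',366.5,239,.034),('discL',580,231,0),('discT',606,202,0),('discB',606,258,0),('footL',600,238,.047),('stopB1',669,160,0),('stopB2',667,205,0),('plate1',704,138,.01),('plate2',798,142,.01),('armbT',633,212,.085),('armbB',625,310,.085),('bolt1',731,160,.012)]:
    p=plane(W,*f(u,v),z);D[n]=p[:2];print(n,p.round(4),'press mm',(R.T@(p[:2]-O)*1000).round(1))
h=[D[k] for k in('rl','rr','fl','fr')];x=(h[2]+h[3]-h[0]-h[1]);y=h[0]+h[2]-h[1]-h[3]
print('cover',np.mean(h,0),np.arctan2(x[1],x[0]),np.arctan2(-y[0],y[1]))
for a,b in(('plate1','plate2'),):print(np.arctan2(*(D[b]-D[a])[::-1]))
for a,b in(('stopB2','stopB1'),('armbB','armbT'),('discB','discT')):
    d=D[b]-D[a];print(a,np.arctan2(-d[0],d[1]))
E
```

```text
rl [ 0.3803 -0.023   0.026 ] press mm [-257.8   38.4]
rr [ 0.3908 -0.0985  0.026 ] press mm [-258.   -37.8]
fl [ 0.499  -0.0062  0.026 ] press mm [-138.    38.4]
fr [ 0.5098 -0.0813  0.026 ] press mm [-137.8  -37.5]
bush [ 0.4749 -0.047   0.034 ] press mm [-167.6    1.4]
discL [ 0.6206 -0.0277  0.    ] press mm [-20.6   0.1]
discT [ 0.6342 -0.0052  0.    ] press mm [-4.  20.6]
discB [ 0.6439 -0.044   0.    ] press mm [  0.3 -19.3]
footL [ 0.6163 -0.0238  0.047 ] press mm [-24.3   4.6]
stopB1 [0.6717 0.0299 0.    ] press mm [38. 50.]
stopB2 [ 6.785e-01 -4.000e-04  0.000e+00] press mm [40.6 19.1]
plate1 [0.6871 0.0477 0.01  ] press mm [55.8 65.6]
plate2 [0.7574 0.058  0.01  ] press mm [126.9  65.9]
armbT [ 0.6148 -0.0021  0.085 ] press mm [-22.8  26.4]
armbB [ 0.6247 -0.0562  0.085 ] press mm [-20.4 -28.6]
bolt1 [0.7093 0.037  0.012 ] press mm [76.3 51.9]
cover [ 0.4449961  -0.05224977] 0.14146425055275252 0.14028924826694794
0.14511751500572134
stopB2 0.22281919864944005
armbB 0.1826381118210516
discB 0.24640544566731284
```

The view shows the cover square at (325,235), with its bush at (366,239), and the press at right. The cover is now on the press axis within 0.5 mm, at yaw 0.141. The base plate gives a press yaw of 0.145. Next I push from behind, which starts near the arm's inner reach, so I'll check how far in it gets.

>>> arm_command(
  motion=[
    {"delta_pos": [0, -1, 0], "rotation": [0, 0, -0.14], "gripper": 90},
    {"delta_pos": [0, -2, 0], "rotation": [0, 0, -0.29], "gripper": 90},
    {"delta_pos": [0.2, -3.5, 0.5], "rotation": [0, 0, -0.44], "gripper": 90},
    {"delta_pos": [0.2, -5, 1], "rotation": [0, 0, -0.59], "gripper": 90},
    {"delta_pos": [0.4, -6.5, 2], "rotation": [0, 0, -0.74], "gripper": 90},
    {"delta_pos": [0.4, -8, 3], "rotation": [0, 0, -0.89], "gripper": 90},
    {"delta_pos": [0.6, -9.5, 4], "rotation": [0, 0, -1.04], "gripper": 90},
    {"delta_pos": [0.6, -11, 5], "rotation": [0, 0, -1.19], "gripper": 90},
    {"delta_pos": [0.8, -12, 6], "rotation": [0, 0, -1.33], "gripper": 90},
    {"delta_pos": [0.8, -12.9, 7], "rotation": [0, 0, -1.47], "gripper": 90},
  ],
)

```text
t: 10.65
position: [0.3678, -0.0649, 0.1491]
tcp_rot: [3.141, -0.003, -3.096]
force: [1.3, 0.4, 0.6]
gripper_width: 0.0554
```

```bash
python3 - <<'E'
from h import *
s=get_state();print(s['joint_pos'].round(2))
mv([.3549,-.0653,.10],np.pi+.142,s)
E
```

```text
[ 0.86  0.38 -0.92  2.26  0.47  0.7   1.22]
t 10.65 pos [ 0.3678 -0.0649  0.1491] rpy [ 3.141e+00 -3.000e-03 -3.096e+00] F [1.3 0.4 0.6] w 0.055
delta cm [1.28 0.02 4.92] rot [ 0.001 -0.003 -0.096]
```

>>> arm_command(
  motion=[
    {"delta_pos": [0.3, 0, 0.3], "rotation": [0, 0, -0.03], "gripper": 90},
    {"delta_pos": [0.8, 0, 1], "rotation": [0, 0, -0.06], "gripper": 90},
    {"delta_pos": [1.3, 0, 2], "rotation": [0, 0, -0.096], "gripper": 90},
    {"delta_pos": [1.3, 0, 4], "rotation": [0, 0, -0.096], "gripper": 90},
    {"delta_pos": [1.3, 0, 6], "rotation": [0, 0, -0.096], "gripper": 90},
    {"delta_pos": [1.3, 0, 8], "rotation": [0, 0, -0.096], "gripper": 90},
    {"delta_pos": [1.3, 0, 10], "rotation": [0, 0, -0.096], "gripper": 90},
    {"delta_pos": [1.3, 0, 11.5], "rotation": [0, 0, -0.096], "gripper": 90},
    {"delta_pos": [1.3, 0, 12.5], "rotation": [0, 0, -0.096], "gripper": 90},
    {"delta_pos": [1.3, 0, 12.9], "rotation": [0, 0, -0.096], "gripper": 90},
  ],
)

```text
t: 11.65
position: [0.3566, -0.0662, 0.0204]
tcp_rot: [3.141, -0.001, -3.008]
force: [0.6, -0.2, -0.2]
gripper_width: 0.0553
```

```bash
python3 - <<'E'
from h import *
s=get_state();print(s['joint_pos'].round(2))
O=np.array([.641,-.025]);y=.142;a=np.array([np.cos(y),np.sin(y)])
for d in(-.279,-.22,-.111): mv([*(O+d*a),.02],np.pi+y,s)
E
```

```text
[ 0.56  0.63 -0.58  2.35  0.93  0.41  0.88]
t 11.65 pos [ 0.3566 -0.0662  0.0204] rpy [ 3.141e+00 -1.000e-03 -3.008e+00] F [ 0.6 -0.2 -0.2] w 0.055
delta cm [-0.83  0.06  0.04] rot [ 0.001 -0.001 -0.009]
t 11.65 pos [ 0.3566 -0.0662  0.0204] rpy [ 3.141e+00 -1.000e-03 -3.008e+00] F [ 0.6 -0.2 -0.2] w 0.055
delta cm [-6.73  0.11  0.04] rot [ 0.001 -0.001 -0.009]
t 11.65 pos [ 0.3566 -0.0662  0.0204] rpy [ 3.141e+00 -1.000e-03 -3.008e+00] F [ 0.6 -0.2 -0.2] w 0.055
delta cm [-17.63   0.21   0.02] rot [ 0.001 -0.001 -0.009]
```

>>> arm_command(
  motion=[
    {"delta_pos": [-0.4, 0.1, 0], "rotation": [0, 0, -0.008], "gripper": 90},
    {"delta_pos": [-0.8, 0.1, 0], "rotation": [0, 0, -0.008], "gripper": 90},
    {"delta_pos": [-1.4, 0.1, 0], "rotation": [0, 0, -0.008], "gripper": 90},
    {"delta_pos": [-2.1, 0.1, 0], "rotation": [0, 0, -0.008], "gripper": 90},
    {"delta_pos": [-2.8, 0.1, 0], "rotation": [0, 0, -0.008], "gripper": 90},
    {"delta_pos": [-3.5, 0.1, 0], "rotation": [0, 0, -0.008], "gripper": 90},
    {"delta_pos": [-4.2, 0.1, 0], "rotation": [0, 0, -0.008], "gripper": 90},
    {"delta_pos": [-4.9, 0.1, 0], "rotation": [0, 0, -0.008], "gripper": 90},
    {"delta_pos": [-5.6, 0.1, 0], "rotation": [0, 0, -0.008], "gripper": 90},
    {"delta_pos": [-6.3, 0.1, 0], "rotation": [0, 0, -0.008], "gripper": 90},
  ],
)

```text
t: 12.65
position: [0.4181, -0.0579, 0.0212]
tcp_rot: [-3.141, -0.003, -3.001]
force: [-7.5, -0.2, 6.3]
gripper_width: 0.0552
```

>>> arm_command(
  motion=[
    {"delta_pos": [-0.7, 0, 0], "rotation": [0, 0, 0], "gripper": 90},
    {"delta_pos": [-1.4, 0, 0], "rotation": [0, 0, 0], "gripper": 90},
    {"delta_pos": [-2.1, 0, 0], "rotation": [0, 0, 0], "gripper": 90},
    {"delta_pos": [-2.8, 0, 0], "rotation": [0, 0, 0], "gripper": 90},
    {"delta_pos": [-3.5, 0, 0], "rotation": [0, 0, 0], "gripper": 90},
    {"delta_pos": [-4.2, 0, 0], "rotation": [0, 0, 0], "gripper": 90},
    {"delta_pos": [-4.9, 0, 0], "rotation": [0, 0, 0], "gripper": 90},
    {"delta_pos": [-5.5, 0, 0], "rotation": [0, 0, 0], "gripper": 90},
    {"delta_pos": [-6, 0, 0], "rotation": [0, 0, 0], "gripper": 90},
    {"delta_pos": [-6.2, 0, 0], "rotation": [0, 0, 0], "gripper": 90},
  ],
)

```text
t: 13.65
position: [0.4815, -0.0486, 0.0213]
tcp_rot: [3.141, 0.001, -3.0]
force: [-2.8, 0.5, -0.5]
gripper_width: 0.055
```

```bash
python3 - <<'E'
from h import *
import pickle
s=get_state()
O=np.array([.641,-.025]);y=.142;a=np.array([np.cos(y),np.sin(y)])
mv([*(O-.111*a),.02],np.pi+y,s)
I={n:get_image(n) for n in('wrist','top','side')};pickle.dump(I,open('i5.pkl','wb'))
t=cv2.resize(I['top']['pixels'][90:250,210:370],(400,400),interpolation=3)
w=I['wrist']['pixels'][:,80:480]
cv2.imwrite('pics/m5.png',np.hstack([t,w[:400]]))
E
```

```text
t 13.65 pos [ 0.4815 -0.0486  0.0213] rpy [ 3.141e+00  1.000e-03 -3.000e+00] F [-2.8  0.5 -0.5] w 0.055
delta cm [-5.03  0.08  0.14] rot [ 0.     0.001 -0.001]
```

View pics/m5.png

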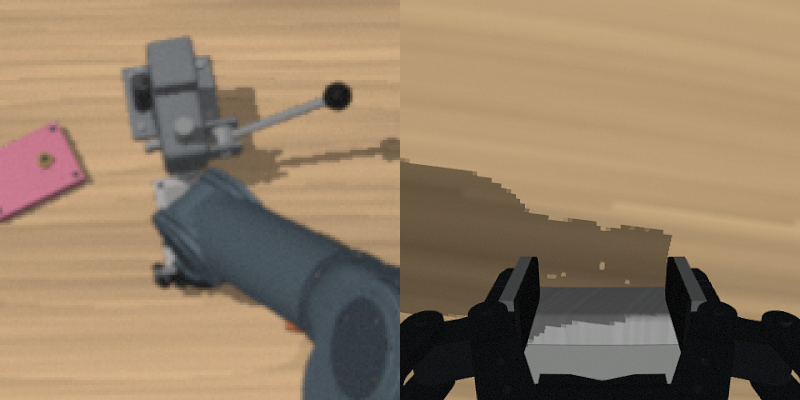

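```bash
python3 - <<'E'
from h import *
import pickle
T=pickle.load(open('i5.pkl','rb'));I=T['top']
for z in(.15,.2,.25,.3): print(z,plane(I,296,158,z).round(3),plane(I,274,180,z).round(3))
cv2.imwrite('pics/s5.png',cv2.resize(T['side']['pixels'][60:300,130:450],(800,600),interpolation=3))
E
```

```text
0.15 [ 0.596 -0.067  0.15 ] [0.525 0.006 0.15 ]
0.2 [ 0.582 -0.065  0.2  ] [0.512 0.005 0.2  ]
0.25 [ 0.567 -0.063  0.25 ] [0.5   0.004 0.25 ]
0.3 [ 0.552 -0.062  0.3  ] [0.488 0.003 0.3  ]
```

View pics/s5.png

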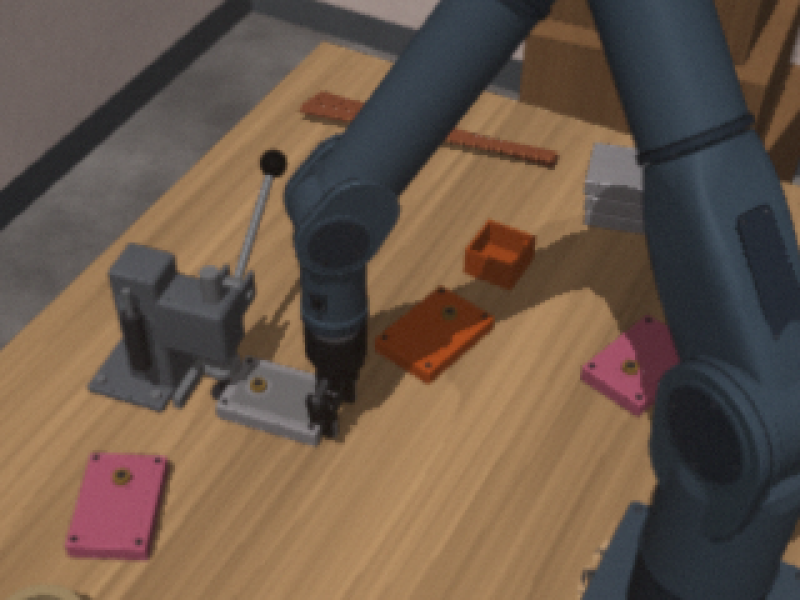

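The side view shows the cover straight and entering the throat, with the wrist well clear of the lever. I now close most of the remaining 50 mm.

>>> arm_command(
  motion=[
    {"delta_pos": [-0.5, 0.05, 0.1], "rotation": [0, 0, 0], "gripper": 90},
    {"delta_pos": [-1, 0.05, 0.1], "rotation": [0, 0, 0], "gripper": 90},
    {"delta_pos": [-1.5, 0.05, 0.1], "rotation": [0, 0, 0], "gripper": 90},
    {"delta_pos": [-2, 0.05, 0.1], "rotation": [0, 0, 0], "gripper": 90},
    {"delta_pos": [-2.5, 0.05, 0.1], "rotation": [0, 0, 0], "gripper": 90},
    {"delta_pos": [-3, 0.05, 0.1], "rotation": [0, 0, 0], "gripper": 90},
    {"delta_pos": [-3.4, 0.05, 0.1], "rotation": [0, 0, 0], "gripper": 90},
    {"delta_pos": [-3.7, 0.05, 0.1], "rotation": [0, 0, 0], "gripper": 90},
    {"delta_pos": [-4, 0.05, 0.1], "rotation": [0, 0, 0], "gripper": 90},
    {"delta_pos": [-4.2, 0.05, 0.1], "rotation": [0, 0, 0], "gripper": 90},
  ],
)

```text
t: 14.8
position: [0.5221, -0.0424, 0.0203]
tcp_rot: [-3.142, -0.0, -3.0]
force: [-2.1, -0.0, -0.3]
gripper_width: 0.0553
```

>>> arm_command(
  motion=[
    {"delta_pos": [-0.1, 0, 0], "rotation": [0, 0, 0], "gripper": 90},
    {"delta_pos": [-0.2, 0, 0], "rotation": [0, 0, 0], "gripper": 90},
    {"delta_pos": [-0.3, 0, 0], "rotation": [0, 0, 0], "gripper": 90},
    {"delta_pos": [-0.4, 0, 0], "rotation": [0, 0, 0], "gripper": 90},
    {"delta_pos": [-0.5, 0, 0], "rotation": [0, 0, 0], "gripper": 90},
    {"delta_pos": [-0.55, 0, 0], "rotation": [0, 0, 0], "gripper": 90},
    {"delta_pos": [-0.6, 0, 0], "rotation": [0, 0, 0], "gripper": 90},
    {"delta_pos": [-0.65, 0, 0], "rotation": [0, 0, 0], "gripper": 90},
    {"delta_pos": [-0.7, 0, 0], "rotation": [0, 0, 0], "gripper": 90},
    {"delta_pos": [-0.7, 0, 0], "rotation": [0, 0, 0], "gripper": 90},
  ],
)

```text
t: 15.8
position: [0.5291, -0.0415, 0.0203]
tcp_rot: [-3.142, -0.0, -3.0]
force: [-3.7, 0.2, 1.8]
gripper_width: 0.0547
```

```bash
python3 - <<'E'
from h import *
s=get_state()
O=np.array([.641,-.025]);y=.142;a=np.array([np.cos(y),np.sin(y)])
mv([*(O-.111*a),.02],np.pi+y,s)
E
```

```text
t 15.8 pos [ 0.5291 -0.0415  0.0203] rpy [-3.142 -0.    -3.   ] F [-3.7  0.2  1.8] w 0.055
delta cm [-0.21  0.05  0.03] rot [-0.    -0.    -0.001]
```

Still sliding, with no hard contact. I'll creep on.

>>> arm_command(
  motion=[
    {"delta_pos": [-0.05, 0, 0], "rotation": [0, 0, 0], "gripper": 90},
    {"delta_pos": [-0.1, 0, 0], "rotation": [0, 0, 0], "gripper": 90},
    {"delta_pos": [-0.15, 0, 0], "rotation": [0, 0, 0], "gripper": 90},
    {"delta_pos": [-0.2, 0, 0], "rotation": [0, 0, 0], "gripper": 90},
    {"delta_pos": [-0.25, 0, 0], "rotation": [0, 0, 0], "gripper": 90},
    {"delta_pos": [-0.3, 0, 0], "rotation": [0, 0, 0], "gripper": 90},
    {"delta_pos": [-0.3, 0, 0], "rotation": [0, 0, 0], "gripper": 90},
    {"delta_pos": [-0.3, 0, 0], "rotation": [0, 0, 0], "gripper": 90},
    {"delta_pos": [-0.3, 0, 0], "rotation": [0, 0, 0], "gripper": 90},
    {"delta_pos": [-0.3, 0, 0], "rotation": [0, 0, 0], "gripper": 90},
  ],
)

```text
t: 16.8
position: [0.5297, -0.0414, 0.02]
tcp_rot: [-3.141, -0.005, -3.0]
force: [-10.3, -1.8, 8.3]
gripper_width: 0.0553
```

Hard contact: it stopped about where the geometry predicts. One slightly firmer push to square the cover, then I ease off.

>>> arm_command(
  motion=[
    {"delta_pos": [-0.1, 0, 0], "rotation": [0, 0, 0], "gripper": 90},
    {"delta_pos": [-0.2, 0, 0], "rotation": [0, 0, 0], "gripper": 90},
    {"delta_pos": [-0.2, 0, 0], "rotation": [0, 0, 0], "gripper": 90},
    {"delta_pos": [-0.2, 0, 0], "rotation": [0, 0, 0], "gripper": 90},
    {"delta_pos": [-0.2, 0, 0], "rotation": [0, 0, 0], "gripper": 90},
    {"delta_pos": [-0.2, 0, 0], "rotation": [0, 0, 0], "gripper": 90},
    {"delta_pos": [-0.2, 0, 0], "rotation": [0, 0, 0], "gripper": 90},
    {"delta_pos": [-0.2, 0, 0], "rotation": [0, 0, 0], "gripper": 90},
    {"delta_pos": [-0.2, 0, 0], "rotation": [0, 0, 0], "gripper": 90},
    {"delta_pos": [-0.2, 0, 0], "rotation": [0, 0, 0], "gripper": 90},
  ],
)

```text
t: 17.8
position: [0.5298, -0.0414, 0.0197]
tcp_rot: [-3.14, -0.008, -3.0]
force: [-15.8, -2.5, 12.2]
gripper_width: 0.0551
```

```bash
python3 - <<'E'
from h import *
s=get_state();print(s['joint_pos'].round(2))
mv([.48,-.055,.22],1.708,s)
E
```

```text
[ 0.5   0.81 -0.67  1.93  0.78  0.69  1.05]
t 17.8 pos [ 0.5298 -0.0414  0.0197] rpy [-3.14  -0.008 -3.   ] F [-15.8  -2.5  12.2] w 0.055
delta cm [  5.29  -0.68 -19.99] rot [-0.008 -0.005  1.575]
```

>>> arm_command(
  motion=[
    {"delta_pos": [0.5, 0, 0], "rotation": [0, 0, 0], "gripper": 90},
    {"delta_pos": [2, 0, 0], "rotation": [0, 0, 0], "gripper": 90},
    {"delta_pos": [4, 0, -0.5], "rotation": [0, 0, 0], "gripper": 90},
    {"delta_pos": [5, -0.1, -3], "rotation": [0, 0, 0.1], "gripper": 90},
    {"delta_pos": [5.3, -0.2, -6], "rotation": [0, 0, 0.25], "gripper": 90},
    {"delta_pos": [5.3, -0.3, -10], "rotation": [0, 0, 0.4], "gripper": 90},
    {"delta_pos": [5.3, -0.4, -14], "rotation": [0, 0, 0.55], "gripper": 90},
    {"delta_pos": [5.3, -0.5, -17], "rotation": [0, 0, 0.7], "gripper": 90},
    {"delta_pos": [5.3, -0.6, -19], "rotation": [0, 0, 0.85], "gripper": 90},
    {"delta_pos": [5.3, -0.7, -20], "rotation": [0, 0, 1], "gripper": 90},
  ],
)

```text
t: 18.8
position: [0.4854, -0.0549, 0.2232]
tcp_rot: [3.136, 0.005, 2.277]
force: [-0.7, 0.0, -1.5]
gripper_width: 0.0553
```

>>> arm_command(
  motion=[
    {"delta_pos": [0, 0, 0], "rotation": [0, 0, 0.14], "gripper": 90},
    {"delta_pos": [0, 0, 0], "rotation": [0, 0, 0.28], "gripper": 90},
    {"delta_pos": [0, 0, 0], "rotation": [0, 0, 0.42], "gripper": 90},
    {"delta_pos": [0, 0, 0], "rotation": [0, 0, 0.55], "gripper": 90},
    {"delta_pos": [0, 0, 0], "rotation": [0, 0, 0.57], "gripper": 255},
    {"delta_pos": [0, 0, 0], "rotation": [0, 0, 0.57], "gripper": 255},
    {"delta_pos": [0, 0, 0], "rotation": [0, 0, 0.57], "gripper": 255},
    {"delta_pos": [0, 0, 0], "rotation": [0, 0, 0.57], "gripper": 255},
    {"delta_pos": [0, 0, 0], "rotation": [0, 0, 0.57], "gripper": 255},
    {"delta_pos": [0, 0, 0], "rotation": [0, 0, 0.57], "gripper": 255},
  ],
)

```text
t: 19.8
position: [0.4826, -0.0551, 0.2203]
tcp_rot: [3.142, -0.0, 1.713]
force: [0.5, 0.5, -0.0]
gripper_width: 0.0001
```

```bash
python3 - <<'E'
from h import *
import pickle
s=get_state();print(s['joint_pos'].round(2))
mv([.48,-.055,.22],1.708,s)
I={n:get_image(n) for n in('wrist','top','side')};pickle.dump(I,open('i6.pkl','wb'))
cv2.imwrite('pics/wrist6.png',cv2.resize(I['wrist']['pixels'],(800,600),interpolation=3))
E
```

```text
[ 0.5   0.35 -0.58  1.96  0.24  0.9  -0.06]
t 19.8 pos [ 0.4826 -0.0551  0.2203] rpy [ 3.142 -0.     1.713] F [ 0.5  0.5 -0. ] w 0.0
delta cm [ 0.05 -0.26  0.03] rot [ 0.    -0.     0.005]
```

View pics/wrist6.png

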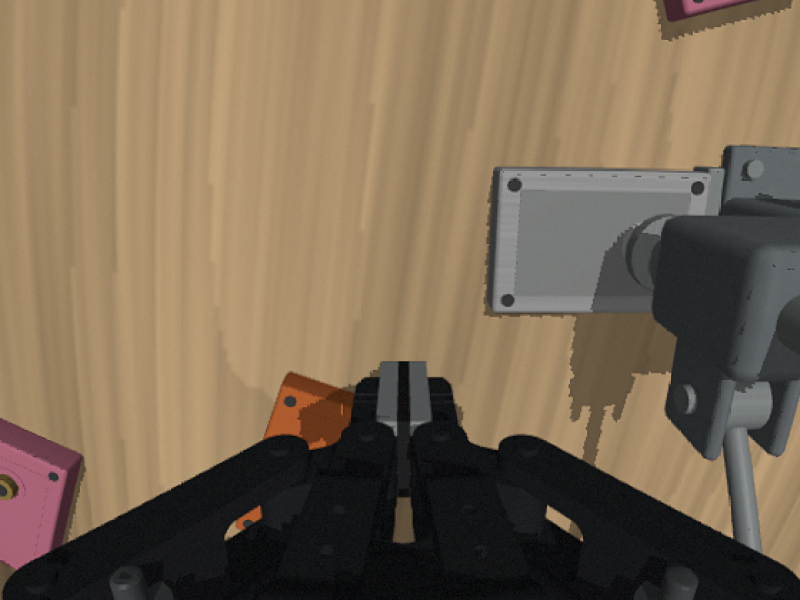

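```bash
python3 - <<'E'
from h import *
import pickle
W=pickle.load(open('i6.pkl','rb'))['wrist']
f=lambda u,v:((u+.5)*.7-.5,(v+.5)*.7-.5)
O=np.array([.641,-.025]);y=.142;c,s=np.cos(y),np.sin(y);R=np.array([[c,-s],[s,c]])
D={}
for n,u,v,z in [('rl',514.5,185,.026),('rr',508,300,.026),('fl',697.5,188,.026),('stopL bottom/top',708,168,.02),('stopend2',723,169,.02),('plate1',724,146,.01),('plate2',799,149,.01),('footL',628,250,.047),('footT',655,216,.047)]:
    p=plane(W,*f(u,v),z);D[n]=p[:2];print(n,p.round(4),'press mm',(R.T@(p[:2]-O)*1000).round(1))
d=D['fl']-D['rl'];print('yaw',np.arctan2(d[1],d[0]));d=D['rl']-D['rr'];print(np.arctan2(-d[0],d[1]));
print('centre', (R.T@((D['fl']+D['rr'])/2-O)*1000).round(1))
d=D['plate2']-D['plate1'];print(np.arctan2(d[1],d[0]))
E
```

```text
rl [ 5.458e-01 -2.000e-04  2.600e-02] press mm [-90.7  38. ]
rr [ 0.5568 -0.0753  0.026 ] press mm [-90.5 -37.9]
fl [0.665  0.0169 0.026 ] press mm [29.7 38.1]
stopL bottom/top [0.6722 0.0307 0.02  ] press mm [38.7 50.7]
stopend2 [0.6829 0.0319 0.02  ] press mm [49.5 50.4]
plate1 [0.6855 0.0471 0.01  ] press mm [54.3 65.1]
plate2 [0.7422 0.0558 0.01  ] press mm [111.6  65.6]
footL [ 0.619  -0.0268  0.047 ] press mm [-22.1   1.3]
footT [ 0.6303 -0.0037  0.047 ] press mm [-7.5 22.6]
yaw 0.14281139953154573
0.14506003045848198
centre [-30.4   0.1]
0.15195582147950626
```

The picture shows the cover with its front against the stop. Rear holes are at (514,185) and (508,300), the front-left hole at (697,188). In press coordinates the cover centre is (-30.4, 0.1) mm where (-30, 0) is wanted, and its yaw matches within about 0.003 rad. The cover is seated, so I go to the lever ball now.

>>> arm_command(
  motion=[
    {"delta_pos": [0, 0, -2], "rotation": [0, 0, 0], "gripper": 0},
    {"delta_pos": [0, 0, -5], "rotation": [0, 0, 0], "gripper": 0},
    {"delta_pos": [-1.5, 1.3, -8], "rotation": [0, 0, 0], "gripper": 0},
    {"delta_pos": [-4.5, 3.9, -10], "rotation": [0, 0, 0], "gripper": 0},
    {"delta_pos": [-7.5, 6.5, -10], "rotation": [0, 0, 0], "gripper": 0},
    {"delta_pos": [-10.5, 9, -10], "rotation": [0, 0, 0], "gripper": 0},
    {"delta_pos": [-13.5, 11.6, -10], "rotation": [0, 0, 0], "gripper": 0},
    {"delta_pos": [-16, 13.8, -10], "rotation": [0, 0, 0], "gripper": 0},
    {"delta_pos": [-17.8, 15.3, -10], "rotation": [0, 0, 0], "gripper": 0},
    {"delta_pos": [-18.7, 16, -10], "rotation": [0, 0, 0], "gripper": 0},
  ],
)

```text
t: 20.95
position: [0.6684, -0.2195, 0.3192]
tcp_rot: [-3.141, 0.0, 1.711]
force: [-0.3, 0.8, 0.2]
gripper_width: 0.0851
```

```bash
python3 - <<'E'
from h import *
import pickle
get_image('top')
s=get_state();print(s['joint_pos'].round(2))
mv([.6677,-.217,.223],1.713,s)
W=get_image('wrist');T=get_image('side')
m=(cv2.cvtColor(W['pixels'],cv2.COLOR_BGR2HSV)[...,2]<60)
print('predicted ball px',proj(W,[.6677,-.217,.231]))
cv2.imwrite('pics/w7.png',W['pixels'])
E
```

```text
[ 0.54  0.63 -0.49  1.27  0.29  1.32  0.2 ]
t 21.0 pos [ 0.6687 -0.2203  0.319 ] rpy [-3.141  0.     1.71 ] F [ 0.4 -1.6 -0.2] w 0.086
delta cm [ 0.35 -0.05  9.6 ] rot [-0.     0.    -0.003]
predicted ball px (np.float64(280.5280267487192), np.float64(211.5098188977188))
```

View pics/w7.png

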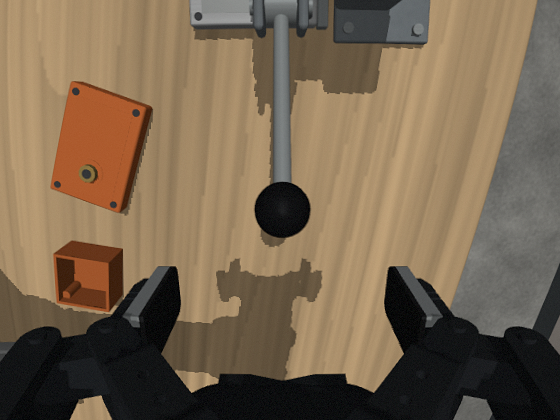

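The ball is at (282,210), where (280.5,211.5) was predicted, so the match is within about 1.3 mm. I descend and grasp it.

>>> arm_command(
  motion=[
    {"delta_pos": [0.2, 0.05, 1], "rotation": [0, 0, 0], "gripper": 0},
    {"delta_pos": [0.4, 0.05, 3], "rotation": [0, 0, 0], "gripper": 0},
    {"delta_pos": [0.4, 0.05, 5.5], "rotation": [0, 0, 0], "gripper": 0},
    {"delta_pos": [0.4, 0.05, 7.5], "rotation": [0, 0, 0], "gripper": 0},
    {"delta_pos": [0.4, 0.05, 9], "rotation": [0, 0, 0], "gripper": 0},
    {"delta_pos": [0.4, 0.05, 9.6], "rotation": [0, 0, 0], "gripper": 0},
    {"delta_pos": [0.4, 0.05, 9.6], "rotation": [0, 0, 0], "gripper": 80},
    {"delta_pos": [0.4, 0.05, 9.6], "rotation": [0, 0, 0], "gripper": 110},
    {"delta_pos": [0.4, 0.05, 9.6], "rotation": [0, 0, 0], "gripper": 160},
    {"delta_pos": [0.4, 0.05, 9.6], "rotation": [0, 0, 0], "gripper": 160},
  ],
)

```text
t: 22.1
position: [0.668, -0.2139, 0.2254]
tcp_rot: [3.14, 0.001, 1.713]
force: [-1.0, -0.2, 1.4]
gripper_width: 0.0331
```

```bash
python3 - <<'E'
from h import *
s=get_state();print(s['joint_pos'].round(2))
mv([.6677,-.217,.223],1.713,s)
B=lambda q:np.array([0,-(.053+.17*np.cos(.6-q)),.135+.17*np.sin(.6-q)])
y=.142
for q in(.1,.2,.3,.4,.5,.6,.7,.8,.9,.95):
    d=B(q)-B(0); print(q,'tool cm: x',round(d[1]*100,2),'z',round(-d[2]*100,2))
E
```

```text
[ 0.54  0.69 -0.48  1.38  0.33  1.14  0.16]
t 22.1 pos [ 0.668  -0.2139  0.2254] rpy [3.140e+00 1.000e-03 1.713e+00] F [-1.  -0.2  1.4] w 0.033
delta cm [-0.31 -0.07  0.24] rot [ 0.002  0.001 -0.   ]
0.1 tool cm: x -0.89 z 1.45
0.2 tool cm: x -1.63 z 2.98
0.3 tool cm: x -2.21 z 4.58
0.4 tool cm: x -2.63 z 6.22
0.5 tool cm: x -2.88 z 7.9
0.6 tool cm: x -2.97 z 9.6
0.7 tool cm: x -2.88 z 11.3
0.8 tool cm: x -2.63 z 12.98
0.9 tool cm: x -2.21 z 14.62
0.95 tool cm: x -1.94 z 15.43
```

>>> arm_command(
  motion=[
    {"delta_pos": [-0.3, 0, 0.5], "rotation": [0, 0, 0], "gripper": 160},
    {"delta_pos": [-0.7, 0, 1.1], "rotation": [0, 0, 0], "gripper": 160},
    {"delta_pos": [-1.1, 0, 1.9], "rotation": [0, 0, 0], "gripper": 160},
    {"delta_pos": [-1.5, 0, 2.7], "rotation": [0, 0, 0], "gripper": 160},
    {"delta_pos": [-1.9, 0, 3.6], "rotation": [0, 0, 0], "gripper": 160},
    {"delta_pos": [-2.2, 0, 4.6], "rotation": [0, 0, 0], "gripper": 160},
    {"delta_pos": [-2.4, 0, 5.4], "rotation": [0, 0, 0], "gripper": 160},
    {"delta_pos": [-2.6, 0, 6.2], "rotation": [0, 0, 0], "gripper": 160},
    {"delta_pos": [-2.8, 0, 7.1], "rotation": [0, 0, 0], "gripper": 160},
    {"delta_pos": [-2.9, 0, 7.9], "rotation": [0, 0, 0], "gripper": 160},
  ],
)

```text
t: 23.1
position: [0.6725, -0.2436, 0.1454]
tcp_rot: [3.139, 0.001, 1.712]
force: [0.4, -1.5, 5.8]
gripper_width: 0.0332
```

```bash
python3 - <<'E'
from h import *
s=get_state();mv([.66,-.217,.077],1.713,s)
W=get_image('wrist');cv2.imwrite('pics/w8.png',W['pixels'])
E
```

```text
t 23.1 pos [ 0.6725 -0.2436  0.1454] rpy [3.139e+00 1.000e-03 1.712e+00] F [ 0.4 -1.5  5.8] w 0.033
delta cm [ 2.82 -0.88  6.83] rot [ 0.002  0.001 -0.001]
```

View pics/w8.png

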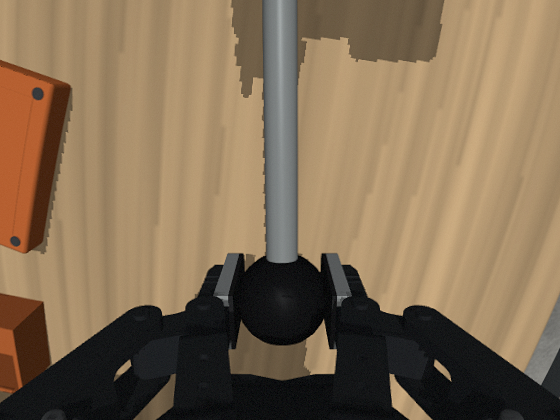

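The ball is held between the pads at (282,300). The force of 5.8 N up is what the spring should give. I carry on to the stop with a small over-travel.

>>> arm_command(
  motion=[
    {"delta_pos": [-0.05, 0, 0.8], "rotation": [0, 0, 0], "gripper": 160},
    {"delta_pos": [-0.1, 0, 1.7], "rotation": [0, 0, 0], "gripper": 160},
    {"delta_pos": [-0.05, 0, 2.6], "rotation": [0, 0, 0], "gripper": 160},
    {"delta_pos": [0, 0, 3.4], "rotation": [0, 0, 0], "gripper": 160},
    {"delta_pos": [0.1, 0, 4.2], "rotation": [0, 0, 0], "gripper": 160},
    {"delta_pos": [0.25, 0, 5.1], "rotation": [0, 0, 0], "gripper": 160},
    {"delta_pos": [0.4, 0, 5.8], "rotation": [0, 0, 0], "gripper": 160},
    {"delta_pos": [0.6, 0, 6.5], "rotation": [0, 0, 0], "gripper": 160},
    {"delta_pos": [0.8, 0, 7.2], "rotation": [0, 0, 0], "gripper": 160},
    {"delta_pos": [0.95, 0, 7.6], "rotation": [0, 0, 0], "gripper": 160},
  ],
)

```text
t: 24.15
position: [0.6711, -0.2345, 0.0697]
tcp_rot: [3.139, 0.002, 1.712]
force: [0.5, -1.8, 7.6]
gripper_width: 0.0331
```

>>> arm_command(
  motion=[
    {"delta_pos": [0, 0, 0.1], "rotation": [0, 0, 0], "gripper": 160},
    {"delta_pos": [0, 0, 0.2], "rotation": [0, 0, 0], "gripper": 160},
    {"delta_pos": [0.1, 0, 0.3], "rotation": [0, 0, 0], "gripper": 160},
    {"delta_pos": [0.1, 0, 0.4], "rotation": [0, 0, 0], "gripper": 160},
    {"delta_pos": [0.1, 0, 0.4], "rotation": [0, 0, 0], "gripper": 160},
    {"delta_pos": [0.1, 0, 0.4], "rotation": [0, 0, 0], "gripper": 160},
    {"delta_pos": [0.1, 0, 0.4], "rotation": [0, 0, 0], "gripper": 160},
    {"delta_pos": [0.1, 0, 0.4], "rotation": [0, 0, 0], "gripper": 160},
    {"delta_pos": [0.1, 0, 0.4], "rotation": [0, 0, 0], "gripper": 160},
    {"delta_pos": [0.1, 0, 0.4], "rotation": [0, 0, 0], "gripper": 160},
  ],
)

```text
t: 25.15
position: [0.671, -0.2336, 0.0672]
tcp_rot: [3.14, 0.003, 1.712]
force: [-3.2, -2.3, 14.7]
gripper_width: 0.0336
```

```bash
python3 - <<'E'
from h import *
s=get_state();mv([.66,-.217,.077],1.713,s)
W=get_image('wrist');T=get_image('top');S=get_image('side')
hs=cv2.cvtColor(W['pixels'],cv2.COLOR_BGR2HSV)
# ball silhouette: triangulation not possible when held; use lever ball blob in wrist
print([proj(W,p) for p in([.6708+.0,-.236,.077],)])
cv2.imwrite('pics/m9.png',np.hstack([W['pixels'][:, 80:480],cv2.resize(S['pixels'][100:310,150:350],(400,420),interpolation=3)]))
E
```

```text
t 25.15 pos [ 0.671  -0.2336  0.0672] rpy [3.140e+00 3.000e-03 1.712e+00] F [-3.2 -2.3 14.7] w 0.034
delta cm [ 1.79 -0.85 -0.99] rot [ 0.002  0.003 -0.001]
[(np.float64(279.51423583181605), np.float64(306.13306526931507))]
```

View pics/m9.png

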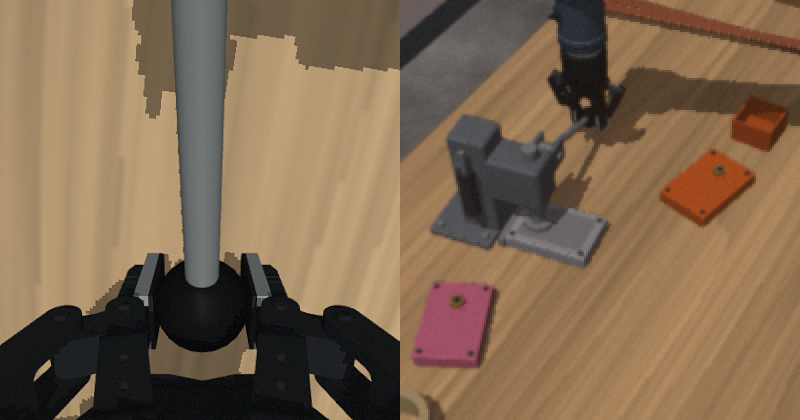

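The side view shows the ram foot down on the cover. The arm has nearly stopped, and the force rises beyond the spring's load, so the lever is at its stop. One firmer press to be sure.

>>> arm_command(
  motion=[
    {"delta_pos": [0, 0, 0.2], "rotation": [0, 0, 0], "gripper": 160},
    {"delta_pos": [0, 0, 0.4], "rotation": [0, 0, 0], "gripper": 160},
    {"delta_pos": [0, 0, 0.4], "rotation": [0, 0, 0], "gripper": 160},
    {"delta_pos": [0, 0, 0.4], "rotation": [0, 0, 0], "gripper": 160},
    {"delta_pos": [0, 0, 0.4], "rotation": [0, 0, 0], "gripper": 160},
    {"delta_pos": [0, 0, 0.4], "rotation": [0, 0, 0], "gripper": 160},
    {"delta_pos": [0, 0, 0.4], "rotation": [0, 0, 0], "gripper": 160},
    {"delta_pos": [0, 0, 0.4], "rotation": [0, 0, 0], "gripper": 160},
    {"delta_pos": [0, 0, 0.4], "rotation": [0, 0, 0], "gripper": 160},
    {"delta_pos": [0, 0, 0.4], "rotation": [0, 0, 0], "gripper": 160},
  ],
)

```text
t: 26.3
position: [0.6711, -0.2333, 0.0662]
tcp_rot: [3.14, 0.003, 1.712]
force: [-12.4, 0.5, 34.6]
gripper_width: 0.0334
```

Force rose to 35 N with only 1 mm of motion, so the hard stop is confirmed. I carry the lever back up.

>>> arm_command(
  motion=[
    {"delta_pos": [0, 0, -0.7], "rotation": [0, 0, 0], "gripper": 160},
    {"delta_pos": [-0.2, 0, -1.3], "rotation": [0, 0, 0], "gripper": 160},
    {"delta_pos": [-0.4, 0, -2.1], "rotation": [0, 0, 0], "gripper": 160},
    {"delta_pos": [-0.6, 0, -3], "rotation": [0, 0, 0], "gripper": 160},
    {"delta_pos": [-0.75, 0, -3.8], "rotation": [0, 0, 0], "gripper": 160},
    {"delta_pos": [-0.9, 0, -4.7], "rotation": [0, 0, 0], "gripper": 160},
    {"delta_pos": [-1, 0, -5.6], "rotation": [0, 0, 0], "gripper": 160},
    {"delta_pos": [-1.05, 0, -6.4], "rotation": [0, 0, 0], "gripper": 160},
    {"delta_pos": [-1.05, 0, -7.3], "rotation": [0, 0, 0], "gripper": 160},
    {"delta_pos": [-1, 0, -8.2], "rotation": [0, 0, 0], "gripper": 160},
  ],
)

```text
t: 27.3
position: [0.6719, -0.2401, 0.1437]
tcp_rot: [3.141, -0.002, 1.714]
force: [4.7, 2.1, 0.3]
gripper_width: 0.0333
```

```bash
python3 - <<'E'
from h import *
s=get_state();mv([.668,-.2139,.2254],1.713,s)
E
```

```text
t 27.3 pos [ 0.6719 -0.2401  0.1437] rpy [ 3.141e+00 -2.000e-03  1.714e+00] F [4.7 2.1 0.3] w 0.033
delta cm [ 2.67 -0.   -8.16] rot [ 0.001 -0.002  0.001]
```

>>> arm_command(
  motion=[
    {"delta_pos": [0.1, 0, -0.9], "rotation": [0, 0, 0], "gripper": 160},
    {"delta_pos": [0.25, 0, -1.8], "rotation": [0, 0, 0], "gripper": 160},
    {"delta_pos": [0.45, 0, -2.7], "rotation": [0, 0, 0], "gripper": 160},
    {"delta_pos": [0.75, 0, -3.6], "rotation": [0, 0, 0], "gripper": 160},
    {"delta_pos": [1.1, 0, -4.5], "rotation": [0, 0, 0], "gripper": 160},
    {"delta_pos": [1.45, 0, -5.4], "rotation": [0, 0, 0], "gripper": 160},
    {"delta_pos": [1.85, 0, -6.2], "rotation": [0, 0, 0], "gripper": 160},
    {"delta_pos": [2.2, 0, -6.9], "rotation": [0, 0, 0], "gripper": 160},
    {"delta_pos": [2.5, 0, -7.5], "rotation": [0, 0, 0], "gripper": 160},
    {"delta_pos": [2.6, 0, -7.8], "rotation": [0, 0, 0], "gripper": 160},
  ],
)

```text
t: 28.3
position: [0.668, -0.2153, 0.2205]
tcp_rot: [3.141, 0.0, 1.715]
force: [12.9, -3.0, -18.5]
gripper_width: 0.033
```

>>> arm_command(
  motion=[
    {"delta_pos": [0, 0, 0], "rotation": [0, 0, 0], "gripper": 160},
    {"delta_pos": [0, 0, 0], "rotation": [0, 0, 0], "gripper": 160},
    {"delta_pos": [0, 0, 0], "rotation": [0, 0, 0], "gripper": 0},
    {"delta_pos": [0, 0, 0], "rotation": [0, 0, 0], "gripper": 0},
    {"delta_pos": [0, 0, 0], "rotation": [0, 0, 0], "gripper": 0},
    {"delta_pos": [0, 0, 0], "rotation": [0, 0, 0], "gripper": 0},
    {"delta_pos": [0, 0, 0], "rotation": [0, 0, 0], "gripper": 0},
    {"delta_pos": [0, 0, 0], "rotation": [0, 0, 0], "gripper": 0},
    {"delta_pos": [0, 0, 0], "rotation": [0, 0, 0], "gripper": 0},
    {"delta_pos": [0, 0, 0], "rotation": [0, 0, 0], "gripper": 0},
  ],
)

```text
t: 29.3
position: [0.6677, -0.216, 0.2213]
tcp_rot: [-3.141, -0.0, 1.713]
force: [0.2, 0.2, -0.3]
gripper_width: 0.0854
```

>>> arm_command(
  motion=[
    {"delta_pos": [0, 0, -0.5], "rotation": [0, 0, 0], "gripper": 0},
    {"delta_pos": [0, 0, -1.5], "rotation": [0, 0, 0], "gripper": 0},
    {"delta_pos": [0, 0, -3], "rotation": [0, 0, 0], "gripper": 0},
    {"delta_pos": [0, 0, -5], "rotation": [0, 0, 0], "gripper": 0},
    {"delta_pos": [0, 0, -7.5], "rotation": [0, 0, 0], "gripper": 0},
    {"delta_pos": [0, 0, -9.5], "rotation": [0, 0, 0], "gripper": 0},
    {"delta_pos": [2, -2, -10.5], "rotation": [0, 0, 0], "gripper": 0},
    {"delta_pos": [5, -4.5, -10.5], "rotation": [0, 0, 0], "gripper": 0},
    {"delta_pos": [8, -7, -10.5], "rotation": [0, 0, 0], "gripper": 0},
    {"delta_pos": [11, -10, -10.5], "rotation": [0, 0, 0], "gripper": 0},
  ],
)

```text
t: 30.3
position: [0.5527, -0.12, 0.3278]
tcp_rot: [3.139, 0.001, 1.713]
force: [0.3, 0.2, 0.7]
gripper_width: 0.0856
```

```bash
python3 - <<'E'
from h import *
s=get_state();mv([.4826,-.0551,.26],1.713,s)
E
```

```text
t 30.3 pos [ 0.5527 -0.12    0.3278] rpy [3.139e+00 1.000e-03 1.713e+00] F [0.3 0.2 0.7] w 0.086
delta cm [ 7.42 -6.04  6.76] rot [0.002 0.001 0.   ]
```

>>> arm_command(
  motion=[
    {"delta_pos": [1.5, -1.2, 0.5], "rotation": [0, 0, 0], "gripper": 0},
    {"delta_pos": [3.5, -2.8, 1.5], "rotation": [0, 0, 0], "gripper": 0},
    {"delta_pos": [5.5, -4.5, 3], "rotation": [0, 0, 0], "gripper": 0},
    {"delta_pos": [7, -5.7, 5], "rotation": [0, 0, 0], "gripper": 0},
    {"delta_pos": [7.4, -6, 7], "rotation": [0, 0, 0], "gripper": 0},
    {"delta_pos": [7.4, -6, 9], "rotation": [0, 0, 0], "gripper": 0},
    {"delta_pos": [7.4, -6, 10.5], "rotation": [0, 0, 0], "gripper": 0},
    {"delta_pos": [7.4, -6, 10.8], "rotation": [0, 0, 0], "gripper": 0},
    {"delta_pos": [7.4, -6, 10.8], "rotation": [0, 0, 0], "gripper": 0},
    {"delta_pos": [7.4, -6, 10.8], "rotation": [0, 0, 0], "gripper": 0},
  ],
)

```text
t: 31.3
position: [0.4842, -0.0565, 0.2195]
tcp_rot: [3.14, 0.001, 1.713]
force: [0.7, 0.4, 0.7]
gripper_width: 0.0853
```

```bash
python3 - <<'E'
from h import *
import pickle
mv([.4826,-.0551,.22],1.713)
I={n:get_image(n) for n in('wrist','top','side')};pickle.dump(I,open('i9.pkl','wb'))
W0=pickle.load(open('i6.pkl','rb'))['wrist']['pixels'];W=I['wrist']
cv2.imwrite('pics/w10.png',np.hstack([W['pixels'][80:360,280:560],cv2.resize(I['side']['pixels'][100:310,150:350],(267,280),interpolation=3)]))
def ball(im,box):
    x0,y0,x1,y1=box;m=(im['pixels'][y0:y1,x0:x1].max(2)<45).astype(np.uint8)
    M=cv2.moments(m,True);return M['m10']/M['m00']+x0,M['m01']/M['m00']+y0
print(ball(I['top'],(330,115,360,140)),ball(I['side'],(228,115,250,136)))
g=cv2.cvtColor(W['pixels'],cv2.COLOR_BGR2GRAY)
c=[]
for u,v in((514.5,185),(508,300),(697.5,188)):
    u,v=int(u*.7),int(v*.7);b=g[v-12:v+13,u-12:u+13];m=(b<75).astype(np.uint8);n,l,st,ce=cv2.connectedComponentsWithStats(m)
    ks=[k for k in range(1,n) if 20<st[k,4]<200];print([(st[k,4],(ce[k]+[u-12,v-12]).round(1)) for k in ks])
E
```

```text
t 31.3 pos [ 0.4842 -0.0565  0.2195] rpy [3.140e+00 1.000e-03 1.713e+00] F [0.7 0.4 0.7] w 0.085
delta cm [ 0.16 -0.14 -0.05] rot [ 0.002  0.001 -0.   ]
(344.43835616438355, 128.13698630136986) (241.8019801980198, 123.67326732673267)
[(np.int32(68), array([358. , 127.1]))]
[(np.int32(57), array([353.4, 208.2]))]
[(np.int32(65), array([486.6, 129.1]))]
```

View pics/w10.png

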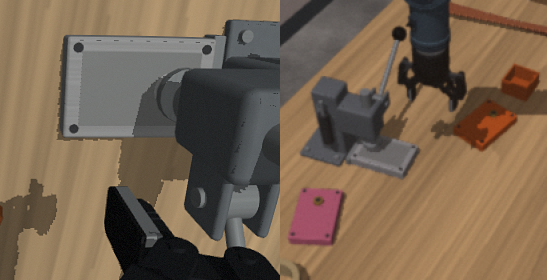

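The lever is back up: the ball sits at the same top-view pixel as at the start. The cover is still in place against the stop. I check the cover's numbers and hand in only if they hold.

```bash
python3 - <<'E'
from h import *
import pickle
W=pickle.load(open('i9.pkl','rb'))['wrist']
O=np.array([.641,-.025]);y=.142;c,s=np.cos(y),np.sin(y);R=np.array([[c,-s],[s,c]])
D=[R.T@(plane(W,u,v,.026)[:2]-O)*1000 for u,v in((358,127.1),(353.4,208.2),(486.6,129.1))]
print(np.round(D,1)); m=(D[1]+D[2])/2; yaw=np.arctan2((D[2]-D[0])[1],(D[2]-D[0])[0]); print('centre',m.round(1),'rel yaw',yaw.round(4))
if abs(m[0]+30)<2.5 and abs(m[1])<2 and abs(yaw)<.02: print('done',job.job_done())
E
```

```text
[[-91.   38.3]
 [-91.  -37.8]
 [ 29.4  38.5]]
centre [-30.8   0.4] rel yaw 0.0013
the job is handed in; nothing more can be done
done None
```

The cover is in the press and the press stroke is done, and I handed the job in at 31.3 s. The one thing I could not see directly is the pressed bush, because the press hides it.

- **Moving the cover:** I pushed it sideways onto the press axis while turning it square. Then I pushed it from behind against the back stop, with about 16 N of seating force.
- **Pressing:** I gripped the ball and pulled the lever to its hard stop. The force rose to about 35 N with only 1 mm more motion. I then carried the lever back up, released it and moved clear.

**Last checks:**
- **Cover position:** its centre is at (-30.8, 0.4) mm in my press frame, where (-30, 0) is wanted. Its yaw is within about 0.001 rad of the press axis.
- **Lever:** the ball is back at its starting pixel in the top view. The side-view check of the ball was off by about 3 pixels, most likely because the dark gripper is close by in that view.
- **Forces:** the wrist read about zero after release.
- **Bush:** that it is flush rests on the lever reaching its stop.
- **Bystanders:** the tape roll, screwdriver and wall box were never approached or touched.
- **Pictures:** I viewed 13, three over the budget of 10.

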